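Quick spin in a bench centrifuge

ROBOT

A 6-joint arm with a two-finger parallel gripper is mounted at the origin on the work surface. World frame = base frame: x ahead of the robot, y to its left, z up, the work surface at z = 0. Lengths are in m, angles in rad, forces in N, time in s.
With the tool pointing down it reaches from about 0.25 to 0.775 m from the base axis. Payload 4 kg.
Tool frame: the origin (TCP) lies midway between the tips of the shut fingers; the grasp point (between the pads) lies r.pinch_z behind it (r.pinch_z is the distance from the TCP to the grasp point, in m); z points along the fingers, y is the line along which they close (so a half turn about z gives the same grasp; the last joint's range is limited). The gripper opens to 85 mm and grips with 20 to 120 N. Pads are 22 mm wide; open, the fingers measure 114 mm over their backs; the gripper's body (76 mm by 85 mm) begins 54 mm behind the grasp point. The pads swing forward as they close: fully open they stand 13 mm farther back than shut.
Start: joints at [-1.407, 0.087, 1.371, -0, 1.684, -0.103], TCP at [0.145, -0.531, 0.231] pointing down, gripper open.
Joint ranges: [-3.1, 3.1], [-0.76, 2.03], [0.27, 2.55], [-1.08, 4.22], [0.17, 2.65], [-2.57, 2.57]. Speed limits (rad/s): [2.79, 2.79, 3.14, 3.14, 3.14, 3.14].

INTERFACE

Orientations are given as [roll, pitch, yaw] about the fixed x, y, z axes, in that order (R = Rz(yaw) Ry(pitch) Rx(roll)).
In Python, from workcell import r gives the robot as it stands.
- The arm moves only by the tool servo_tool, never from a script. Its argument "targets" is a list that holds one entry, the list of rows, each a list of 7 numbers: the turn, a rotation vector about the tool's x, y, z in degrees, then the shift along the tool's x, y, z in m, then the closure, from 0 (fully open) to 1 (shut). A call has 1 to 5 rows; each row is the pose to reach, as a shift and turn from the pose commanded when the call began, along the tool's axes at that moment; what a row does not reach only later rows make up. A row lasts 1/8 s, in which the tool goes at most 62.5 mm and 10.7 degrees, less where a joint would pass 70% of its speed; a pose out of reach is approached as far as the arm can. A call with a gripper value outside its range is refused whole. The fingers move at their own pace and stop on an object; "squeeze" is the grip in N (left out, the last holds). Time passes only in rows, so rows that repeat a pose let the fingers close. It gives the time, the measured TCP pose, the force, the opening and the grip force at its end, in the units of the state.
- r.state(): the state, without advancing time (a new reading comes with each control period).
- r.grab_frame(name): name is "scene" or "side" or "wrist"; returns a dict with "image" (420x560x3 uint8, blue, green, red), "fovy" (degrees; the focal length in pixels is half the picture's height over the tangent of half this angle, whatever the lens; pixels are square), "cx", "cy" (the principal point, pixels), "R" (3x3) and "t" (3): a world point X has camera coordinates R X + t. Camera axes: x right, y down, z forward; pixel columns grow to the right and rows downward; lengths in m; the calibration is good to about 2 mm. A picture is of the moment at which its call begins. There is no depth.
- r.close_job(): hands the job in; it is judged then, once.
The state is a dict: "time_s": time; "joints": joint angles; "joint_velocities": joint speeds; "joint_efforts": joint torques, N m; "position": TCP position; "ee_rot": TCP orientation; "wrist_force": force on the tool from outside, world axes, zero at the start; "ft_torque": the same for the moment, N m; "gripper_width": opening from 0.0 (shut) to 1.0 (fully open); "gripper_force": force on a finger pad.
Only numpy, scipy, OpenCV 4.12 (cv2) and the standard library are available. Lean on these libraries where they do the work, as an engineer would, in place of code of your own. Each camera call takes 0.05 s, during which the arm holds its last target. There are 200 camera calls.

TASK

Give the tubes loaded in the small bench centrifuge a quick spin: switch the machine on by pressing down the raised near half of the power rocker at the right end of its sloping front panel, then push the open lid down until it is fully shut (its lock draws in only with the power on), and then press the oblong quick-spin key, next to the rocker, all the way down and keep it held. The machine spins only while the key is held, so finish with your fingertips still holding it down. Press neither of the round keys, do not raise the lid further, and pick up or shift nothing else on the bench.

Things in the scene. Friction and masses are not known exactly. Their poses are not given: they have to be found in the camera images.
- centrifuge: White bench centrifuge, fixed, 250 (x) x 230 (y) x 135 mm high with its lid shut, turned up to 0.3 rad. Origin: centre of its underside on the bench; x from its front (nearest the robot) to its rear, y to its left, z up. In front a sloping grey control panel, behind it the rotor chamber (deck 110 mm above the bench) under the lid.
- panel (a point): Middle of the control panel's face, 85 mm in front of the origin, 94 mm high; axes as the centrifuge. The panel is 83 x 230 mm and rises to the rear by 15 degrees (84 to 105 mm high). On it, from left to right: display, below it a small round key (y +85 mm), round start key (y +18), oblong quick-spin key (y -32), black rocker (y -86). Keys stand 9 mm proud.
- rocker (a joint): Angle of the power rocker, rad: 0 = off (as it starts: near half raised), 0.4 = on, fully over. Stays where it is left; about 3 N on its end moves it.
- rocker_press (a point): Point to press: top of the rocker's raised near half, 12 mm from the pivot, 3 mm from its near end. Rocker: shallow V, 30 mm front to rear, 21 mm wide, pivot mid-length. Off: near end 11 mm above the panel. On: near half parallel to the panel and 5.5 mm above it (point 5 mm lower), far half raised. Turns with the rocker; off, its z is the panel's normal.
- lid (a joint): Opening angle of the lid, rad: 0 = shut (stop), grows as it opens; starts at 0.75 to 1.05; stop at 1.35. A stiff friction hinge: the lid stays at any angle; 2 to 4 N near the front edge moves it.
- lid_hinge (a point): Middle of the lid's hinge axis (which runs along the centrifuge's y), 105 mm behind the centrifuge's origin and 121 mm above the bench. Does not move with the lid; axes as the centrifuge.
- lid_push (a point): Good point to push: middle of the lid's outer (upper) face, 130 mm from the hinge axis along the lid and 14 mm off it; 135 mm above the bench when shut. The lid is a white slab 22 mm thick, 204 mm wide, reaching 160 mm from the hinge, plus a grey lip to 170 mm. Turns with the lid: z out of the outer face, which looks up and rearwards while open.
- quick_key (a joint): Travel of the quick-spin key, m: 0 = up, 0.005 = fully down along the panel's normal. A spring key: 0.5 N to start, 5 N fully down, springs back when let go.
- quick_key_top (a point): Centre of the top face of the oblong quick-spin key: a white key 30 mm long (front to rear along the slope) and 16 mm wide, its top 9 mm above the panel when up and 4 mm when down. Moves with the key; z is the panel's normal (tilted 15 degrees from vertical towards the front), x up the slope.
- start_key (a joint): Travel of the round start key (20 mm across, beside the quick-spin key, 50 mm to its left), m: 0 = up, 0.005 = down. Not to be pressed.
- release_key (a joint): Travel of the small round lid-release key (13 mm across, below the display), m: 0 = up, 0.005 = down. Not to be pressed.
- tube_rack: Bystander, leave alone. Grey rack with small tubes, 125 x 68 x 48 mm, loose, to the right of the centrifuge. Origin: centre of its underside.
- reagent_bottle: Bystander, leave alone. Bottle, 66 mm across, 150 mm tall, loose, to the left of the centrifuge. Origin: centre of its underside.
- rotor_lid: Bystander, leave alone. Flat aluminium disc with a knob, 120 mm across, 28 mm tall, loose, in front of the centrifuge. Origin: centre of its underside.
- timer: Bystander, leave alone. White desk timer, 62 x 70 x 30 mm, loose, in front of the centrifuge. Origin: centre of its underside.
- pipette: Bystander, leave alone. Pipette lying flat, 255 mm long, 26 mm wide, 22 mm high, loose, to the right. Origin: on its underside, near the middle of its length; x runs along it towards the thin end.
- beaker: Bystander, leave alone. Glass beaker, 68 mm across, 90 mm tall, loose, to the left. Origin: centre of its underside.
- mouse: Bystander, leave alone. Black computer mouse, 105 x 60 x 31 mm, loose on a grey mat, far right. Origin: centre of its underside.

How it is judged:
By the outcome, as a careful person would: the job done as asked, in the order asked, and still so for the second after the job is handed in, while the arm keeps its last pose, push and grip.
It also fails if it takes over 58 s, if anything falls off the work surface, if the arm or the gripper's body presses on something with over 40 N, if the wrist force passes 120 N, or if a joint passes its speed limit or range.

## Working session

There is one attempt and no reset: what is moved stays moved. The work goes in short steps, Python scripts to look and compute and a tool call to move; the robot and the scene stay as the last step left them, time stands still between calls to the robot, and variables do not carry over. Pictures are saved under pics/ and viewed, at most 10 in all, crops included, and the job is handed in when it is done.

Besides the shell and the picture viewer there is one more tool, called after "Call:" by a JSON object that holds its "method" and its "body", one argument or row to a line. servo_tool: Moves the arm, as the interface text tells. Its arguments: {"type":"object","properties":{"targets":{"type":"array","items":{"type":"array","items":{"type":"array","items":{"type":"number"}}}},"squeeze":{"type":"number"}},"required":["targets"]}

```bash
mkdir -p pics; ls; python3 - <<'E'
from workcell import r
import cv2,json
import pickle
d={}
for n in("scene","side","wrist"):
    f=r.grab_frame(n);d[n]=f;cv2.imwrite(f"pics/{n}0.png",f["image"]);print(n,f["fovy"],f["cx"],f["cy"],f["R"],f["t"])
pickle.dump(d,open("f0.pkl","wb"))
print(r.state(),r.pinch_z)
E
```

```text
pics
scene 47.48427512728243 280.1035058007315 209.77365488628126 [[ 0.76411833  0.64501483 -0.00889055]
 [ 0.55091002 -0.65968284 -0.51119146]
 [-0.33559102  0.38571287 -0.85942088]] [-0.34419319 -0.31802725  1.54854485]
side 57.965776956656825 281.8628906261848 214.38006530709626 [[-0.98736819 -0.1579932  -0.01192502]
 [-0.08246523  0.57670791 -0.81277763]
 [ 0.13529059 -0.80152738 -0.58245199]] [0.50866499 0.20402636 0.80987235]
wrist 60.602957831365465 285.2750330196449 206.94062964707635 [[ 0.26339759 -0.96468627 -0.00145233]
 [-0.92501877 -0.25299349  0.28343353]
 [-0.27379187 -0.07331227 -0.95899078]] [-0.54930029 -0.03630529  0.3784011 ]
{'time_s': 0.15, 'joints': array([-1.40709648e+00,  8.78044139e-02,  1.37193025e+00, -2.31851628e-06,
        1.68361505e+00, -1.03082495e-01]), 'joint_velocities': array([-0.00138478, -0.00149866, -0.00419784, -0.00033062,  0.00058616,
       -0.00041409]), 'joint_efforts': array([ 1.59775980e-03, -3.52373600e+01, -3.13678873e+01, -8.01489887e-05,
        7.98573426e-03, -7.33598227e-06]), 'position': array([ 0.14493559, -0.53015196,  0.23038579]), 'ee_rot': array([-3.13984468e+00, -1.78509763e-04,  2.66781929e-01]), 'wrist_force': array([0.31694606, 0.44888437, 0.68849171]), 'ft_torque': array([-0.03250499, -0.00858652, -0.00858496]), 'gripper_force': 0.0, 'gripper_width': 0.996677463993226} 0.0187
```

View pics/scene0.png

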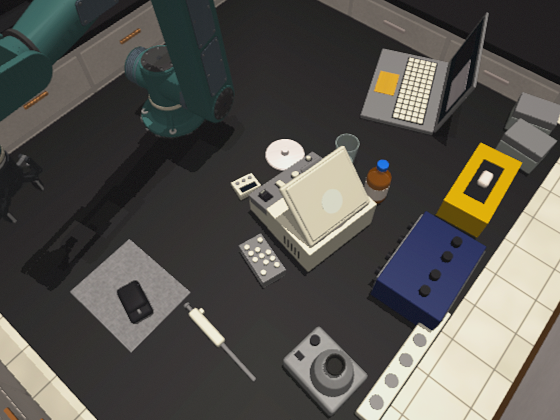

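View pics/side0.png

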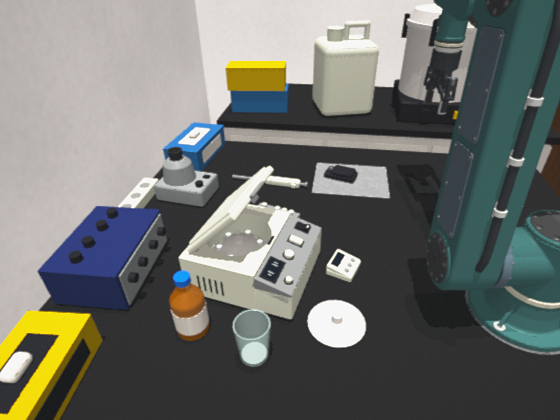

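The scene view shows the centrifuge at about (313,207), lid open, with the timer, rotor lid and rack close to it. The side view shows its panel from (310,225) to (270,290). I'll enlarge both.

```bash
python3 - <<'E'
import cv2
a=cv2.imread("pics/side0.png")[160:310,180:335]
cv2.imwrite("pics/side_c.png",cv2.resize(a,None,fx=4,fy=4,interpolation=cv2.INTER_CUBIC))
a=cv2.imread("pics/scene0.png")[140:270,240:385]
cv2.imwrite("pics/scene_c.png",cv2.resize(a,None,fx=4,fy=4,interpolation=cv2.INTER_CUBIC))
E
```

```text
(no output)
```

View pics/side_c.png

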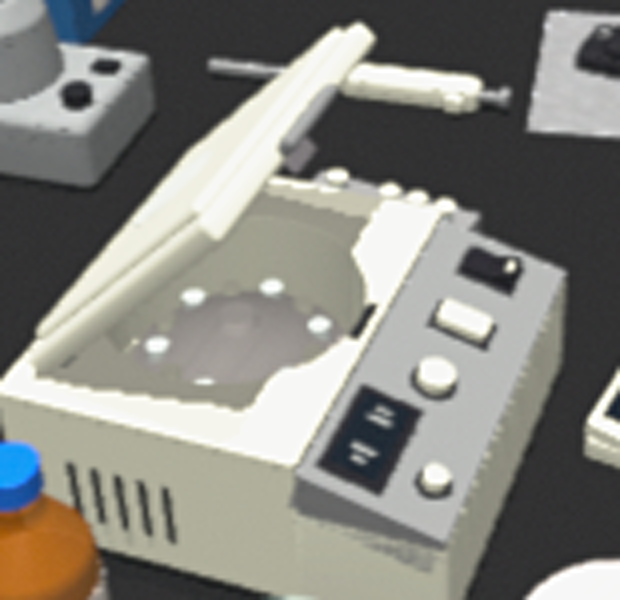

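View pics/scene_c.png

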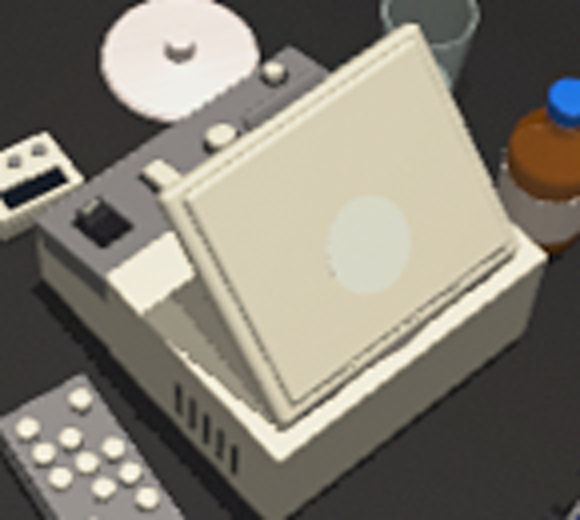

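The crops show the panel corners, keys and rocker clearly in side view, and the lid and rear deck corners in scene view. I'll fit the pose to these.

```bash
cat > geo.py <<'E'
import numpy as np
from scipy.optimize import least_squares
from scipy.spatial.transform import Rotation as Ro
a=np.radians(15);U=np.array([np.cos(a),0,np.sin(a)]);N=np.array([-np.sin(a),0,np.cos(a)])
def pan(y,s,h): return np.array([-.085,0,.094])+U*s+N*h+np.array([0,y,0])
def lid(q,d,y,h): return np.array([-.105*-1,0,.121])+d*np.array([-np.cos(q),0,np.sin(q)])+h*np.array([np.sin(q),0,np.cos(q)])+np.array([0,y,0])
def world(p,P): 
    c,s=np.cos(p[2]),np.sin(p[2]);return np.array([p[0]+c*P[0]-s*P[1],p[1]+s*P[0]+c*P[1],P[2]])
def proj(f,X):
    k=f["image"].shape[0]/2/np.tan(np.radians(f["fovy"])/2);c=f["R"]@X+f["t"]
    return np.array([f["cx"]+k*c[0]/c[2],f["cy"]+k*c[1]/c[2]])
E
cat > fit.py <<'E'
from geo import *
import pickle
d=pickle.load(open("f0.pkl","rb"))
# p: x y yaw lidq sq sstart srel srock
def pts(p):
    q=p[3]
    return [("side",565,268,pan(-.115,-.0415,0)),("side",443,545,pan(.115,-.0415,0)),("side",447,218,pan(-.115,.0415,0)),("side",297,475,pan(.115,.0415,0)),
 ("side",467,318,pan(-.032,p[4],.009)),("side",436,373,pan(.018,p[5],.009)),("side",436,475,pan(.085,p[6],.009)),("side",490,268,pan(-.086,p[7],.006)),
 ("scene",220,133,pan(.018,p[5],.009)),("scene",274,70,pan(.085,p[6],.009)),("scene",103,222,pan(-.086,p[7],.006)),
 ("scene",40,235,pan(-.115,-.0415,0)),("scene",290,47,pan(.115,-.0415,0)),("scene",280,462,np.array([.125,-.115,.11])),("scene",547,258,np.array([.125,.115,.11])),
 ("scene",187,208,lid(q,.158,-.1,.014)),("scene",415,35,lid(q,.158,.1,.014))]
def res(p):
    o=[]
    for n,u,v,P in pts(p):
        off=(180,160) if n=="side" else (240,140)
        o+=list(proj(d[n],world(p,P))-np.array([(u+.5)/4-.5+off[0],(v+.5)/4-.5+off[1]]))
    return np.array(o)
r=least_squares(res,[.5,-.05,0,.9,0,0,0,0],loss="soft_l1")
print(r.x.round(4));print(res(r.x).reshape(-1,2).round(1))
np.save("pose.npy",r.x)
E
python3 fit.py
```

```text
[ 5.821e-01 -2.870e-02 -1.800e-01  8.725e-01 -2.700e-03 -1.200e-03
 -2.370e-02 -2.000e-04]
[[-0.3  0.7]
 [ 0.3 -0.4]
 [-2.3 -0.1]
 [-1.7 -0.2]
 [ 0.  -0.1]
 [ 0.1 -0.1]
 [-0.3 -0. ]
 [-0.1 -0.9]
 [-0.2  0.4]
 [-0.5 -0.2]
 [-0.5 -0.2]
 [-1.9 -3.6]
 [-0.2 -0.3]
 [ 0.1  0.4]
 [ 0.2 -0.3]
 [-1.1 -0.4]
 [ 5.5 -1.7]]
```

```bash
cat > go.py <<'E'
from geo import *
from workcell import r
p=np.load("pose.npy")
def delta(P,tilt):   # tilt deg: tool z leans to rear (+) from straight down, about centrifuge y
    s=r.state();R0=Ro.from_euler("xyz",s["ee_rot"])
    R1=Ro.from_euler("z",p[2])*Ro.from_euler("y",-np.radians(tilt))*Ro.from_euler("x",np.pi)
    X=world(p,P);d=R0.inv().apply(X-s["position"])
    print("tgt",X.round(4),"turn",np.degrees((R0.inv()*R1).as_rotvec()).round(1),"shift",d.round(4),"F",s["wrist_force"].round(1),"t",s["time_s"])
E
python3 - <<'E'
from go import *
delta(pan(-.086,-.013,.12),15)
delta(pan(-.086,-.013,.05),15)
R=(Ro.from_euler("z",p[2])*Ro.from_euler("y",-np.radians(15))*Ro.from_euler("x",np.pi)).as_matrix();print(R[:,2], world(p,N)-world(p,N*0))
E
```

```text
tgt [ 0.4402 -0.0903  0.2065] turn [-3.5 14.8 25.4] shift [ 0.4008 -0.3464  0.0245] F [0.3 0.4 0.7] t 0.15
tgt [ 0.458  -0.0935  0.1389] turn [-3.5 14.8 25.4] shift [ 0.4171 -0.3385  0.0921] F [0.3 0.4 0.7] t 0.15
[ 0.25463847 -0.04633085 -0.96592583] [-0.25463847  0.04633085  0.96592583]
```

Call:
{"method": "servo_tool", "body": {
  "targets": [
    [[-3.5,14.8,25.4,0.4,-0.346,0.024,1],[-3.5,14.8,25.4,0.4,-0.346,0.024,1],[-3.5,14.8,25.4,0.4,-0.346,0.024,1],[-3.5,14.8,25.4,0.4,-0.346,0.024,1],[-3.5,14.8,25.4,0.4,-0.346,0.024,1]]
  ],
  "squeeze": 40
}}

```text
time_s: 0.78
position: [0.3191, -0.2696, 0.2168]
ee_rot: [3.139, -0.264, -0.181]
wrist_force: [1.6, -0.6, 0.1]
gripper_width: 0.003
gripper_force: 0.0
```

```bash
python3 -c "
from go import *
delta(pan(-.086,-.013,.12),15)
print(r.state()['joints'])"
```

```text
tgt [ 0.4402 -0.0903  0.2065] turn [ 0.2 -0.1 -0. ] shift [ 0.0812 -0.1983  0.032 ] F [ 1.6 -0.6  0.1] t 0.775
[-0.98554263 -0.38017842  1.82907451  0.18764889  1.50685284  0.77174039]
```

Call:
{"method": "servo_tool", "body": {
  "targets": [
    [[0,0,0,0.081,-0.198,0.032,1],[0,0,0,0.081,-0.198,0.032,1],[0,0,0,0.081,-0.198,0.032,1],[0,0,0,0.081,-0.198,0.032,1],[0,0,0,0.081,-0.198,0.032,1]]
  ]
}}

```text
time_s: 1.4
position: [0.4396, -0.09, 0.2062]
ee_rot: [3.139, -0.262, -0.174]
wrist_force: [0.3, 0.4, -0.8]
gripper_width: -0.0
gripper_force: 0.0
```

```bash
python3 -c "
from go import *
import cv2
f=r.grab_frame('wrist');im=f['image'].copy()
for s,P in ((0,pan(-.032,0,.009)),(1,pan(-.086,-.012,.0095)),(2,pan(.018,0,.009)),(3,pan(-.115,-.0415,0)),(4,pan(-.086,0,.006))):
    q=proj(f,world(p,P)).astype(int);print(s,q);cv2.drawMarker(im,tuple(int(v) for v in q),(0,0,255),0,8,1)
cv2.imwrite('pics/w1.png',im)
delta(pan(-.086,-.013,.02),15)"
```

```text
0 [210 184]
1 [285 201]
2 [140 184]
3 [322 234]
4 [285 184]
tgt [ 0.4657 -0.0949  0.11  ] turn [ 0.1 -0.   0.2] shift [ 0.0008 -0.0014  0.1   ] F [-0.4 -0.2  0.9] t 1.45
```

View pics/w1.png

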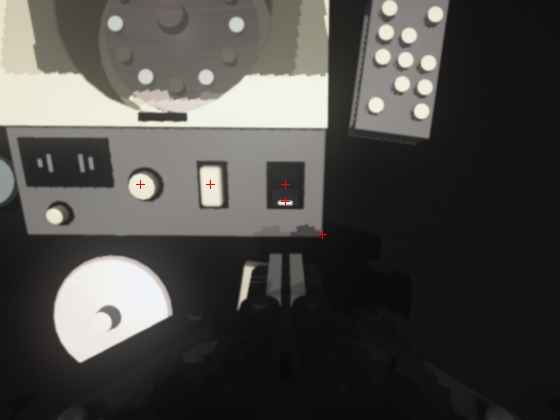

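The wrist view confirms the fit: the projected marks land on the quick key (210,184), start key (140,184), rocker (285,184/201) and panel corner (322,234). Next I descend on the rocker.

Call:
{"method": "servo_tool", "body": {
  "targets": [
    [[0,0,0,0.001,-0.001,0.05,1],[0,0,0,0.001,-0.001,0.1,1],[0,0,0,0.001,-0.001,0.105,1],[0,0,0,0.001,-0.001,0.108,1],[0,0,0,0.001,-0.001,0.11,1]]
  ]
}}

```text
time_s: 2.08
position: [0.4697, -0.0975, 0.1033]
ee_rot: [3.138, -0.267, -0.18]
wrist_force: [0.4, 0.1, -0.0]
gripper_width: 0.001
gripper_force: 0.0
```

```bash
python3 -c "
from go import *
delta(pan(-.086,-.013,.005),15)"
```

```text
tgt [ 0.4695 -0.0956  0.0955] turn [ 0.2 -0.3  0. ] shift [-0.0026 -0.0019  0.0074] F [ 0.4  0.1 -0. ] t 2.075
```

Call:
{"method": "servo_tool", "body": {
  "targets": [
    [[0,0,0,-0.002,-0.002,0,1],[0,0,0,-0.002,-0.002,0.002,1],[0,0,0,-0.002,-0.002,0.004,1],[0,0,0,-0.002,-0.002,0.006,1],[0,0,0,-0.002,-0.002,0.007,1]]
  ]
}}

```text
time_s: 2.7
position: [0.4684, -0.0945, 0.0959]
ee_rot: [3.138, -0.262, -0.178]
wrist_force: [-15.8, 2.6, 20.3]
gripper_width: -0.003
gripper_force: 11.9
```

```bash
python3 -c "
from go import *
delta(pan(-.086,-.013,.005),15)"
```

```text
tgt [ 0.4695 -0.0956  0.0955] turn [ 0.2 -0.   0.1] shift [0.0011 0.0009 0.0008] F [-15.8   2.6  20.3] t 2.7
```

Call:
{"method": "servo_tool", "body": {
  "targets": [
    [[0,0,0,-0.001,0,-0.005,1],[0,0,0,-0.001,0,-0.04,1],[0,0,0,-0.001,0,-0.09,1],[0,0,0,-0.001,0,-0.11,1],[0,0,0,-0.001,0,-0.11,1]]
  ]
}}

```text
time_s: 3.32
position: [0.4409, -0.0893, 0.2016]
ee_rot: [3.138, -0.268, -0.179]
wrist_force: [-0.4, -0.4, -0.8]
gripper_width: -0.001
gripper_force: 0.0
```

```bash
python3 -c "
from go import *
import cv2
a=r.grab_frame('wrist')['image'][130:240,180:330];b=r.grab_frame('side')['image'][195:305,240:340]
c=lambda i:cv2.resize(i,(400,400*i.shape[0]//i.shape[1]),interpolation=2)
a,b=c(a),c(b);h=max(a.shape[0],b.shape[0]);f=lambda i:cv2.copyMakeBorder(i,0,h-i.shape[0],0,0,0)
cv2.imwrite('pics/w2.png',cv2.hconcat([f(a),f(b)]))
q=.8725
for P,t in ((np.array([.09,0,.37]),0),(lid(q,.135,0,.03),-20)): delta(P,t)
print(r.state()['joints'])"
```

```text
tgt [ 0.6707 -0.0448  0.37  ] turn [  0.1 -15.    0.1] shift [ 0.2566 -0.0842 -0.1093] F [-0.2  0.5  0.2] t 3.425
tgt [ 0.6226 -0.0361  0.2437] turn [  0.1 -35.    0. ] shift [ 1.768e-01 -8.450e-02  1.000e-04] F [-0.2  0.5  0.2] t 3.425
[-0.35814196 -0.33041856  1.83096364  0.04479092  1.38318199  1.38908355]
```

View pics/w2.png

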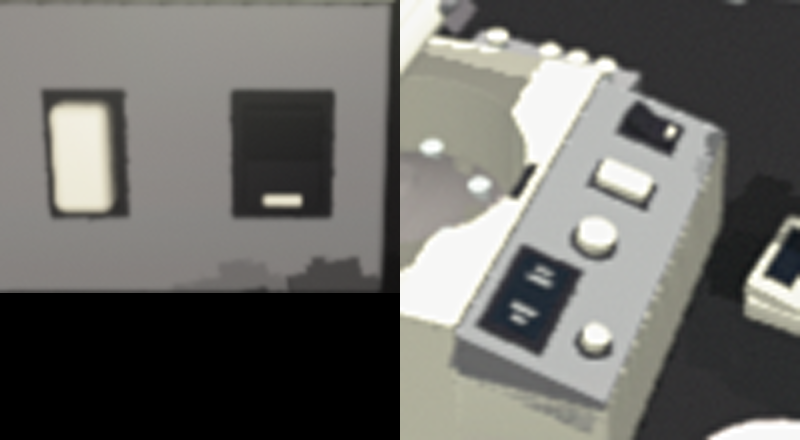

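The rocker has flipped: its far half is now raised in the side crop, around (650,120). I'll press once more, slightly nearer its end, to be sure it is fully over.

```bash
python3 -c "
from go import *
delta(pan(-.086,-.018,.02),15)"
```

```text
tgt [ 0.4609 -0.0941  0.1087] turn [0.1 0.  0.1] shift [-0.0019  0.0012  0.0922] F [-0.2  0.5  0.2] t 3.425
```

Call:
{"method": "servo_tool", "body": {
  "targets": [
    [[0,0,0,-0.002,0.001,0.05,1],[0,0,0,-0.002,0.001,0.09,1],[0,0,0,-0.002,0.001,0.1,1],[0,0,0,-0.002,0.001,0.105,1],[0,0,0,-0.002,0.001,0.107,1]]
  ]
}}

```text
time_s: 4.05
position: [0.4659, -0.0951, 0.0968]
ee_rot: [3.139, -0.265, -0.179]
wrist_force: [-0.2, 1.4, 0.2]
gripper_width: -0.006
gripper_force: 0.0
```

```bash
python3 -c "
from go import *
delta(pan(-.086,-.018,.005),15)"
```

```text
tgt [ 0.4647 -0.0948  0.0942] turn [ 0.1 -0.2  0.1] shift [-0.0018 -0.0002  0.0023] F [-0.2  1.4  0.2] t 4.05
```

Call:
{"method": "servo_tool", "body": {
  "targets": [
    [[0,0,0,-0.001,0,0.0005,1],[0,0,0,-0.001,0,0.001,1],[0,0,0,-0.001,0,0.002,1],[0,0,0,-0.001,0,0.003,1],[0,0,0,-0.001,0,0.003,1]]
  ]
}}

```text
time_s: 4.68
position: [0.465, -0.095, 0.0951]
ee_rot: [3.138, -0.265, -0.178]
wrist_force: [-8.9, 1.7, 11.5]
gripper_width: 0.003
gripper_force: 6.7
```

```bash
python3 -c "
from go import *
delta(pan(-.086,-.018,.005),15)"
```

```text
tgt [ 0.4647 -0.0948  0.0942] turn [ 0.2 -0.2  0.1] shift [-0.0006 -0.0002  0.0008] F [-8.9  1.7 11.5] t 4.675
```

Both presses stopped at the same height, 5.8 mm above the panel at two different positions. So the near half is parallel to the panel and the rocker is fully on. Next is the lid.

Call:
{"method": "servo_tool", "body": {
  "targets": [
    [[0,0,0,0,0,-0.06,1],[0,0,0,0,0,-0.12,1],[0,0,0,0.02,0,-0.18,1],[0,0,0,0.03,0,-0.24,1],[0,0,0,0.036,0,-0.285,1]]
  ]
}}

```text
time_s: 5.3
position: [0.4262, -0.0871, 0.381]
ee_rot: [3.138, -0.268, -0.178]
wrist_force: [0.7, -0.9, -0.5]
gripper_width: -0.006
gripper_force: 0.0
```

```bash
python3 -c "
from go import *
q=.8725
for P,t in ((np.array([.09,0,.37]),0),(lid(q,.135,0,.04),-20)): delta(P,t)
print(r.state()['joints'],r.state()['position'])"
```

```text
tgt [ 0.6707 -0.0448  0.37  ] turn [  0.2 -15.3   0.1] shift [ 0.2219 -0.0852  0.072 ] F [ 0.7 -0.9 -0.5] t 5.3
tgt [ 0.6302 -0.0375  0.2501] turn [  0.2 -35.3   0. ] shift [ 0.1505 -0.0857  0.1767] F [ 0.7 -0.9 -0.5] t 5.3
[-0.36688943 -0.34391533  1.48048765  0.04685383  1.7408372   1.39689146] [ 0.42618131 -0.08707921  0.38100903]
```

Call:
{"method": "servo_tool", "body": {
  "targets": [
    [[0,-7,0,0.055,-0.021,0.018,1],[0,-15,0,0.111,-0.043,0.036,1],[0,-15,0,0.166,-0.064,0.054,1],[0,-15,0,0.222,-0.085,0.072,1],[0,-15,0,0.222,-0.085,0.072,1]]
  ]
}}

```text
time_s: 5.92
position: [0.6752, -0.0444, 0.355]
ee_rot: [3.139, 0.012, -0.178]
wrist_force: [-0.7, -0.1, -1.3]
gripper_width: -0.001
gripper_force: 0.0
```

```bash
python3 -c "
from go import *
q=.8725
for P,t in ((lid(q,.135,0,.045),-20),): delta(P,t)
print(r.state()['joints'])"
```

```text
tgt [ 0.634  -0.0381  0.2533] turn [  0.2 -19.3   0.1] shift [-0.0405  0.0008  0.1021] F [-0.7 -0.1 -1.3] t 5.925
[-0.14842064  0.41684119  0.72442535 -0.0024236   2.01192732  1.59884672]
```

Call:
{"method": "servo_tool", "body": {
  "targets": [
    [[0,-10,0,0,0,0,1],[0,-19.5,0,-0.01,0,0.03,1],[0,-19.5,0,-0.025,0.001,0.065,1],[0,-19.5,0,-0.04,0.001,0.1,1],[0,-19.5,0,-0.04,0.001,0.102,1]]
  ]
}}

```text
time_s: 6.55
position: [0.6284, -0.039, 0.2599]
ee_rot: [3.139, 0.348, -0.181]
wrist_force: [0.2, -0.2, -0.1]
gripper_width: 0.001
gripper_force: 0.0
```

```bash
python3 -c "
from go import *
for q,t in ((.87,-20),(.8,-20),(.7,-20),(.6,-20),(.5,-15),(.4,-15),(.3,-10),(.2,-5),(.1,0),(0,0)): delta(lid(q,.135,0,.014),t)
print(r.state()['joints'],r.state()['position'])"
```

```text
tgt [ 0.6103 -0.0338  0.2332] turn [ 0.2 -0.1 -0. ] shift [-0.0085 -0.0019  0.0315] F [ 0.2 -0.2 -0.1] t 6.55
tgt [ 0.6028 -0.0325  0.2276] turn [ 0.2 -0.1 -0. ] shift [-0.0138 -0.0019  0.0394] F [ 0.2 -0.2 -0.1] t 6.55
tgt [ 0.5927 -0.0306  0.2187] turn [ 0.2 -0.1 -0. ] shift [-0.0204 -0.002   0.0512] F [ 0.2 -0.2 -0.1] t 6.55
tgt [ 0.5836 -0.029   0.2088] turn [ 0.2 -0.1 -0. ] shift [-0.0257 -0.002   0.0637] F [ 0.2 -0.2 -0.1] t 6.55
tgt [ 0.5755 -0.0275  0.198 ] turn [ 0.2  4.9 -0. ] shift [-0.0298 -0.002   0.0766] F [ 0.2 -0.2 -0.1] t 6.55
tgt [ 0.5685 -0.0262  0.1865] turn [ 0.2  4.9 -0. ] shift [-0.0326 -0.0021  0.0899] F [ 0.2 -0.2 -0.1] t 6.55
tgt [ 0.5626 -0.0252  0.1743] turn [ 0.2  9.9 -0. ] shift [-0.034  -0.0021  0.1034] F [ 0.2 -0.2 -0.1] t 6.55
tgt [ 0.558  -0.0243  0.1615] turn [ 0.2 14.9 -0. ] shift [-0.0341 -0.0021  0.117 ] F [ 0.2 -0.2 -0.1] t 6.55
tgt [ 0.5547 -0.0237  0.1484] turn [ 0.2 19.9 -0. ] shift [-0.0328 -0.0022  0.1305] F [ 0.2 -0.2 -0.1] t 6.55
tgt [ 0.5526 -0.0233  0.135 ] turn [ 0.2 19.9 -0. ] shift [-0.0302 -0.0022  0.1438] F [ 0.2 -0.2 -0.1] t 6.55
[-0.15504111  0.53369871  0.78708429  0.0070753   2.16852333  1.59887446] [ 0.62842828 -0.03901068  0.2598924 ]
```

Call:
{"method": "servo_tool", "body": {
  "targets": [
    [[0,0,0,-0.005,-0.002,0.015,1],[0,0,0,-0.0085,-0.002,0.031,1],[0,0,0,-0.014,-0.002,0.039,1],[0,0,0,-0.02,-0.002,0.051,1],[0,0,0,-0.023,-0.002,0.057,1]]
  ]
}}

```text
time_s: 7.18
position: [0.5928, -0.0305, 0.2214]
ee_rot: [3.139, 0.331, -0.18]
wrist_force: [0.4, -0.3, 2.8]
gripper_width: -0.001
gripper_force: 1.2
```

```bash
python3 -c "
from go import *
for q,t in ((.6,-20),(.5,-15),(.4,-15),(.3,-10),(.2,-5),(.1,0),(0,0)): delta(lid(q,.135,0,.014),t)
print(r.state()['joints'],r.state()['position'])"
```

```text
tgt [ 0.5836 -0.029   0.2088] turn [ 0.1 -1.  -0. ] shift [-0.0047  0.0002  0.015 ] F [ 0.4 -0.3  2.8] t 7.175
tgt [ 0.5755 -0.0275  0.198 ] turn [ 0.1  4.  -0. ] shift [-0.009   0.0001  0.0279] F [ 0.4 -0.3  2.8] t 7.175
tgt [ 0.5685 -0.0262  0.1865] turn [ 0.1  4.  -0. ] shift [-0.012   0.0001  0.0411] F [ 0.4 -0.3  2.8] t 7.175
tgt [ 0.5626 -0.0252  0.1743] turn [ 0.1  9.  -0. ] shift [-0.0137  0.0001  0.0546] F [ 0.4 -0.3  2.8] t 7.175
tgt [ 0.558  -0.0243  0.1615] turn [ 0.1 14.  -0. ] shift [-0.014   0.      0.0681] F [ 0.4 -0.3  2.8] t 7.175
tgt [ 0.5547 -0.0237  0.1484] turn [ 0.1 19.  -0. ] shift [-0.0129  0.      0.0816] F [ 0.4 -0.3  2.8] t 7.175
tgt [ 0.5526 -0.0233  0.135 ] turn [ 0.1 19.  -0. ] shift [-0.0105 -0.      0.095 ] F [ 0.4 -0.3  2.8] t 7.175
[-0.15078517  0.43047476  1.004411    0.00806433  2.03762825  1.60245248] [ 0.59282175 -0.03045697  0.22141639]
```

Call:
{"method": "servo_tool", "body": {
  "targets": [
    [[0,0,0,-0.002,0,0.007,1],[0,0,0,-0.005,0,0.015,1],[0,2,0,-0.007,0,0.021,1],[0,4,0,-0.009,0,0.028,1],[0,4,0,-0.0105,0,0.035,1]]
  ]
}}

```text
time_s: 7.8
position: [0.5705, -0.0263, 0.1875]
ee_rot: [3.139, 0.267, -0.18]
wrist_force: [1.6, 0.1, 0.9]
gripper_width: 0.002
gripper_force: 0.9
```

```bash
python3 -c "
from go import *
for q,t in ((.4,-15),(.3,-10),(.2,-5),(.1,0),(0,0)): delta(lid(q,.135,0,.014),t)"
```

```text
tgt [ 0.5685 -0.0262  0.1865] turn [ 0.1  0.3 -0. ] shift [-0.0017  0.0003  0.0015] F [1.6 0.1 0.9] t 7.8
tgt [ 0.5626 -0.0252  0.1743] turn [0.1 5.3 0. ] shift [-0.0042  0.0002  0.0148] F [1.6 0.1 0.9] t 7.8
tgt [ 0.558  -0.0243  0.1615] turn [ 0.1 10.3  0. ] shift [-0.0054  0.0002  0.0284] F [1.6 0.1 0.9] t 7.8
tgt [ 0.5547 -0.0237  0.1484] turn [ 0.1 15.3  0. ] shift [-0.0052  0.0002  0.0419] F [1.6 0.1 0.9] t 7.8
tgt [ 0.5526 -0.0233  0.135 ] turn [ 0.1 15.3  0. ] shift [-0.0036  0.0001  0.0554] F [1.6 0.1 0.9] t 7.8
```

Call:
{"method": "servo_tool", "body": {
  "targets": [
    [[0,2,0,-0.003,0,0.008,1],[0,5,0,-0.004,0,0.015,1],[0,8,0,-0.005,0,0.022,1],[0,11,0,-0.005,0,0.029,1],[0,15,0,-0.005,0,0.036,1]]
  ]
}}

```text
time_s: 8.43
position: [0.5563, -0.0238, 0.1534]
ee_rot: [3.139, 0.006, -0.18]
wrist_force: [0.4, -0.5, 2.4]
gripper_width: -0.003
gripper_force: 0.9
```

```bash
python3 -c "
from go import *
for q,t in ((.1,0),(0,0)): delta(lid(q,.135,0,.014),t)"
```

```text
tgt [ 0.5547 -0.0237  0.1484] turn [0.1 0.4 0. ] shift [-0.0016  0.0002  0.005 ] F [ 0.4 -0.5  2.4] t 8.425
tgt [ 0.5526 -0.0233  0.135 ] turn [0.1 0.4 0. ] shift [-0.0036  0.0002  0.0184] F [ 0.4 -0.5  2.4] t 8.425
```

Call:
{"method": "servo_tool", "body": {
  "targets": [
    [[0,0,0,-0.001,0,0.005,1],[0,0,0,-0.002,0,0.01,1],[0,0,0,-0.003,0,0.014,1],[0,0,0,-0.003,0,0.017,1],[0,0,0,-0.003,0,0.017,1]]
  ]
}}

```text
time_s: 9.05
position: [0.5533, -0.0235, 0.1364]
ee_rot: [3.139, 0.008, -0.179]
wrist_force: [0.3, -0.9, 0.3]
gripper_width: 0.004
gripper_force: 0.0
```

```bash
python3 -c "
from go import *
for q,t in ((0,0),): delta(lid(q,.135,0,.014),t)"
```

```text
tgt [ 0.5526 -0.0233  0.135 ] turn [0.2 0.5 0. ] shift [-0.0007  0.      0.0014] F [ 0.3 -0.9  0.3] t 9.05
```

Call:
{"method": "servo_tool", "body": {
  "targets": [
    [[0,0,0,0,0,0.001,1],[0,0,0,0,0,0.002,1],[0,0,0,0,0,0.003,1],[0,0,0,0,0,0.003,1]]
  ]
}}

```text
time_s: 9.55
position: [0.5534, -0.0235, 0.1351]
ee_rot: [3.139, 0.006, -0.179]
wrist_force: [-1.5, -0.7, 5.1]
gripper_width: -0.0
gripper_force: 2.5
```

```bash
python3 -c "
from go import *
for q,t in ((0,0),): delta(lid(q,.135,0,.014),t)"
```

```text
tgt [ 0.5526 -0.0233  0.135 ] turn [0.2 0.3 0. ] shift [-0.0008  0.      0.0001] F [-1.5 -0.7  5.1] t 9.55
```

Call:
{"method": "servo_tool", "body": {
  "targets": [
    [[0,0,0,0,0,0.001,1],[0,0,0,0,0,0.002,1],[0,0,0,0,0,0.002,1],[0,0,0,0,0,0.002,1]]
  ]
}}

```text
time_s: 10.05
position: [0.5534, -0.0235, 0.135]
ee_rot: [3.139, 0.005, -0.179]
wrist_force: [-4.4, 0.3, 11.7]
gripper_width: 0.0
gripper_force: 5.8
```

```bash
python3 -c "
from go import *
delta(pan(-.032,0,.08),15)"
```

```text
tgt [ 0.4724 -0.0413  0.1713] turn [ 0.1 15.3  0. ] shift [-0.0767  0.0321 -0.0358] F [-4.4  0.3 11.7] t 10.05
```

The lid is against its stop at z = 0.135 m under 12 N. Now I lift off and move over to the quick-spin key.

Call:
{"method": "servo_tool", "body": {
  "targets": [
    [[0,0,0,0,0,-0.03,1],[0,0,0,-0.02,0.01,-0.06,1],[0,7,0,-0.05,0.022,-0.06,1],[0,15,0,-0.077,0.032,-0.05,1],[0,15,0,-0.077,0.032,-0.036,1]]
  ]
}}

```text
time_s: 10.68
position: [0.4667, -0.0402, 0.1659]
ee_rot: [3.139, -0.252, -0.179]
wrist_force: [0.6, 0.7, 0.3]
gripper_width: -0.0
gripper_force: 0.0
```

```bash
python3 -c "
from go import *
import cv2
f=r.grab_frame('side')
cv2.imwrite('pics/s3.png',cv2.resize(f['image'][160:310,180:335],None,fx=4,fy=4,interpolation=2))
delta(pan(-.032,0,.02),15)"
```

```text
tgt [ 0.4877 -0.044   0.1133] turn [0.1 0.7 0. ] shift [0.0064 0.     0.0549] F [-0.7 -0.5 -0.5] t 10.725
```

View pics/s3.png

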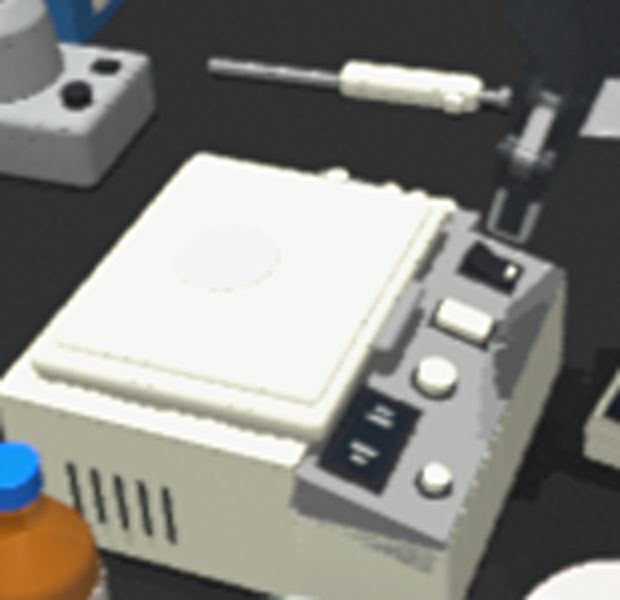

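The lid is flat and shut, and the key at about (466,318) is clear of the lip. I'll press it slightly forward of centre.

Call:
{"method": "servo_tool", "body": {
  "targets": [
    [[0,0.5,0,0.002,0,0.02,1],[0,0.5,0,0.002,0,0.04,1],[0,0.5,0,0.002,0,0.055,1],[0,0.5,0,0.002,0,0.058,1],[0,0.5,0,0.002,0,0.058,1]]
  ]
}}

```text
time_s: 11.35
position: [0.4888, -0.0442, 0.1133]
ee_rot: [3.139, -0.263, -0.179]
wrist_force: [-0.5, 0.0, 0.1]
gripper_width: -0.002
gripper_force: 0.0
```

```bash
python3 -c "
from go import *
delta(pan(-.032,-.004,.004),15)"
```

```text
tgt [ 0.488  -0.0441  0.0968] turn [ 0.1 -0.1  0.1] shift [-0.0051  0.      0.0157] F [-0.5  0.   0.1] t 11.35
```

Call:
{"method": "servo_tool", "body": {
  "targets": [
    [[0,0,0,-0.005,0,0.004,1],[0,0,0,-0.005,0,0.008,1],[0,0,0,-0.005,0,0.012,1],[0,0,0,-0.005,0,0.015,1],[0,0,0,-0.005,0,0.016,1]]
  ]
}}

```text
time_s: 11.98
position: [0.4875, -0.044, 0.0971]
ee_rot: [3.139, -0.263, -0.179]
wrist_force: [-5.9, 1.5, 9.1]
gripper_width: 0.002
gripper_force: 5.0
```

```bash
python3 -c "
from go import *
delta(pan(-.032,-.004,.004),15)"
```

```text
tgt [ 0.488  -0.0441  0.0968] turn [ 0.1 -0.1  0.1] shift [ 0.0004 -0.      0.0003] F [-5.9  1.5  9.1] t 11.975
```

Call:
{"method": "servo_tool", "body": {
  "targets": [
    [[0,0,0,0.001,0,0.001,1],[0,0,0,0.001,0,0.0015,1],[0,0,0,0.001,0,0.0015,1],[0,0,0,0.001,0,0.0015,1],[0,0,0,0.001,0,0.0015,1]]
  ]
}}

```text
time_s: 12.6
position: [0.4876, -0.044, 0.0968]
ee_rot: [3.139, -0.261, -0.178]
wrist_force: [-12.6, 1.9, 14.4]
gripper_width: -0.001
gripper_force: 8.5
```

Call:
{"method": "servo_tool", "body": {
  "targets": [
    [[0,0,0,0,0,0,1],[0,0,0,0,0,0,1],[0,0,0,0,0,0,1],[0,0,0,0,0,0,1],[0,0,0,0,0,0,1]]
  ]
}}

```text
time_s: 13.22
position: [0.4876, -0.0441, 0.0968]
ee_rot: [3.139, -0.261, -0.178]
wrist_force: [-12.6, 2.4, 14.6]
gripper_width: -0.002
gripper_force: 8.5
```

```bash
python3 -c "
from go import *
import cv2
f=r.grab_frame('side')
cv2.imwrite('pics/s4.png',cv2.resize(f['image'][160:310,180:335],None,fx=4,fy=4,interpolation=2))
delta(pan(-.032,-.004,.004),15)"
```

```text
tgt [ 0.488  -0.0441  0.0968] turn [0.1 0.1 0.1] shift [ 0.0004 -0.      0.    ] F [-12.8   2.2  14.6] t 13.275
```

View pics/s4.png

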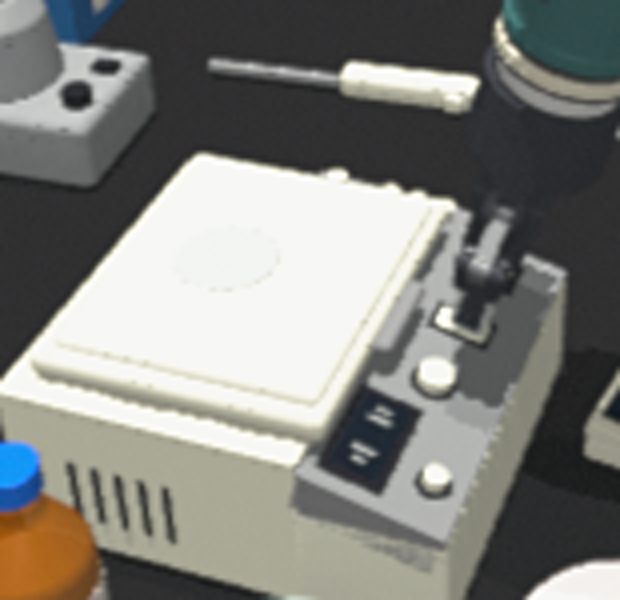

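The fingertips hold the key at its stop, 4 mm above the panel, at about (465,320). The lid is shut and the round keys are clear.

```bash
python3 -c "
from workcell import r
print(r.close_job())"
```

```text
the job is handed in; nothing more can be done
None
```

Job handed in at about 13 s of robot time: the rocker is on, the lid is shut against its stop, and the fingertips are holding the quick-spin key fully down; I did not confirm the rotor turning or the lock itself, and no verdict came back.

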